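Rock a gummed-up varnish bottle out of its slanting rest and stand it on the tile

ROBOT

A 7-joint arm with a two-finger parallel gripper is mounted at the origin on a cart in front of the work surface, level with it; the furniture and walls round the work are solid. World frame = base frame: x ahead of the robot, y to its left, z up, the work surface at z = 0. Lengths are in mm, angles in rad, forces in N, time in s.
With the tool pointing down it reaches from about 400 to 900 mm from the base axis. Payload 5.6 kg.
Tool frame: the origin (TCP) lies midway between the tips of the shut fingers; the grasp point (between the pads) lies r.hold_point_z behind it (r.hold_point_z is the distance from the TCP to the grasp point, in mm); z points along the fingers, y is the line along which they close (so a half turn about z gives the same grasp; the last joint's range is limited). The gripper opens to 92 mm and grips with 3 to 60 N. Pads are 20 mm wide; open, the fingers measure 128 mm over their backs; the gripper's body (75 mm by 189 mm) begins 69 mm behind the grasp point.
Start: joints at [1.242, 0.468, -0.012, 1.603, 0.006, 1.071, -0.056], TCP at [183.209, -623.653, 214.592] pointing down, gripper open.
Joint ranges: [-2.53, 2.53], [-0.31, 2.02], [-1.57, 1.55], [0.28, 2.44], [-1.29, 4.43], [0.15, 1.84], [-2.92, 2.92]. Speed limits (rad/s): [2.57, 2.57, 3.14, 3.14, 3.14, 3.14, 3.14].

INTERFACE

Orientations are given as a rotation vector (axis times angle).
In Python, from rig import r gives the robot as it stands. Calls block until the motion is done:
- r.reach(position, orientation): joint-space move of the TCP to a pose.
- r.move_straight(position, max_speed=150, rot=None, contact_N=None): straight line of the TCP; rot=None keeps the orientation; max_speed is the mean speed in mm/s. With contact_N (N) it stops when the force on the tool has changed by that much, and returns True; else False.
- r.goto_joints(angles): joint-space move.
- r.gripper_to(opening): opening from 0.0 (shut) to 1.0 (fully open); the grip force is fixed at half the most; returns when the fingers have stopped.
- r.hold(seconds).
- r.solve_ik(position, orientation): joint angles nearest the present ones, or None.
- r.get_image(name): name is "scene" or "top" or "wrist"; returns a dict with "img" (480x640x3 uint8, blue, green, red), "fx", "fy", "cx", "cy" (pixels), "position" and "rotation" of the camera in the world. Camera axes: x right, y up, looking along -z (the intrinsics and any distortion apply to the point x, -y, -z); pixel columns grow to the right and rows downward; lengths in mm; the calibration is good to about 2 mm. The wrist camera is an equidistant fisheye: a pixel r from the principal point sees the ray r / f radians off the axis. A picture is of the moment at which its call begins. There is no depth.
A pose or a line that the arm cannot do raises r.IKError and nothing moves.
- r.sign_off(): hands the job in; it is judged then, once.
Readings, each from a call of its own:
- r.get_clock(): time.
- r.get_joint_positions(): joint angles.
- r.get_joint_vel(): joint speeds.
- r.get_tau(): joint torques, N m.
- r.get_position(): TCP position.
- r.get_tcp_rot(): TCP orientation.
- r.get_ft_force(): force on the tool from outside, world axes, zero at the start.
- r.get_wrist_torque(): the same for the moment, N m.
- r.get_gripper_width(): opening from 0.0 (shut) to 1.0 (fully open).
- r.get_grasp_force(): force on a finger pad.
Only numpy, scipy, OpenCV 4.12 (cv2) and the standard library are available. Lean on these libraries where they do the work, as an engineer would, in place of code of your own. Each camera call takes 0.05 s, during which the arm holds its last target. There are 200 camera calls.

TASK

The square varnish bottle has gummed itself fast between the two sprung rubber rolls of its slanting wooden rest, and a straight pull only brings the rest up with it. Rock the bottle from side to side (its black cap gives a good hold), easing it out a little with each swing so that the rest stays standing on the bench; then stand the bottle upright on the white tile so that its dried-up brush can be changed. Leave the amber jar, the cream pot and the eyeglass where they are.

Things in the scene. Friction and masses are not known exactly. Their poses are not given: they have to be found in the camera images.
- bottle: The varnish bottle, 90 mm tall, about 85 g: clear glass body 38 x 38 mm, 50 mm high with its shoulder, and a round black brush cap. Origin: centre of its underside; z along the bottle to the cap; x and y square to its flat sides. At the start it sits on the trough's floor in the rest, z leaning 30 degrees from vertical towards the rest's front (-x of the rest), its y along the rest's y.
- bottle_cap (a point): Point on the bottle's axis in the upper half of the cap, 76 mm above the underside: the place to grip. The cap is 23 mm across and free from 52 to 90 mm above the underside.
- rest: The slanting bottle rest, loose, 0.95 kg: wooden base 124 x 140 mm (x, y), its top 16 mm high, on four rubber feet; two upright wooden cheeks 70 mm long, inner faces at y = +-30 mm, outer at +-40 mm (pin ends to +-48), tops 65 mm high. The pin ends do not turn. Origin: centre of the underside; z up, front at -x, +y its left.
- rest_trough (a point): Middle of the floor of the aluminium trough between the cheeks, at (20, 0, 30) mm in the rest's frame. The trough leans 30 degrees to the rest's front; its front and back walls, 30 mm high, leave 1.5 mm play before and behind the bottle. There is room to lean about 0.4 rad to either side; as the lower corner then stands on the floor, the bottle rises some 16 mm per radian in the first lean.
- rest_rolls (a point): Midpoint between the two rubber rolls (5 mm radius) that pinch the bottle's left and right flat sides, on the bottle's axis, 22 mm above the trough's floor. Springs push each roll in with about 15 N, 2.5 N per mm. A straight pull meets about 19 N (15 to 23), twice the weight of the rest. The bottle is free when its underside has passed the rolls, 25 mm out.
- roll_left (a joint): Position of the roll at the rest's +y side, m: 0 as it stands against the straight bottle, growing outwards to 0.0045, -0.003 when the bottle is gone. roll_right is its mirror image. Rocked about the trough's fore-and-aft axis (cap towards +y, then -y of the rest) the bottle turns on one roll and slips on the other, at about 0.4 N m.
- roll_right (a joint): Position of the roll at the rest's -y side, m, as roll_left. Each swing lets the bottle come out along its axis, with hardly any pull, by up to 19 mm per radian swung: some 7 mm for a swing from 0.2 rad on one side to 0.2 rad on the other. Drawn out faster than that, the rest rises with it.
- tile_top (a point): Middle of the upper face of the white glazed tile, 96 x 96 x 7 mm, fixed flat on the bench; z up.
- jar: Bystander: amber glass jar with white cap, 41 mm across, 53 mm tall, standing; origin at the centre of its underside.
- pot: Bystander: white cream pot, 46 mm across, 47 mm tall, standing; origin at the centre of its underside.
- eyeglass: Bystander: black eyeglass (loupe), 35 mm across, 31 mm tall, standing; origin at the centre of its underside.

How it is judged:
By the outcome, as a careful person would: the job done as asked, in the order asked, and still so for the second after the job is handed in, with the robot touching nothing.
It also fails if it takes over 58 s, if anything falls off the work surface, if the arm or the gripper's body presses on something with over 40 N, if the wrist force passes 120 N, or if a joint passes its speed limit or range.

## Working session

There is one attempt and no reset: what is moved stays moved. The work goes in short steps, each a Python script; the robot and the scene stay as the last script left them, time stands still between calls to the robot, and variables do not carry over. Pictures are saved under pics/ and viewed, at most 10 in all, crops included, and the job is handed in when it is done.

```bash
mkdir -p pics; ls
python3 - <<'E'
from rig import r
import cv2,numpy as np
for n in("scene","top"):
    d=r.get_image(n);cv2.imwrite(f"pics/{n}0.png",d["img"])
    print(n,d["fx"],d["fy"],d["cx"],d["cy"],d["position"],np.array(d["rotation"]).round(4).tolist(),[k for k in d])
print(r.get_clock(),r.hold_point_z,r.get_position(),r.get_tcp_rot(),r.get_gripper_width())
E
```

```text
pics
scene 452.3290879372129 452.3290879372129 320.89331301769727 238.63717308595167 [ 34.33194951 775.22585508 572.23062819] [0.4674, -1.1538, -2.1522] ['img', 'fx', 'fy', 'cx', 'cy', 'position', 'rotation']
top 462.1670253992389 462.1670253992389 317.82019029356525 244.84309397957946 [454.21899435 242.16353432 929.64158035] [0.1103, -0.0915, -1.5805] ['img', 'fx', 'fy', 'cx', 'cy', 'position', 'rotation']
0.1 18.700000000000003 [ 183.0187756  -623.14148054  213.72064675] [-3.10798924e+00 -4.47032360e-01  5.56517362e-04] 0.9984671912258948
```

View pics/scene0.png

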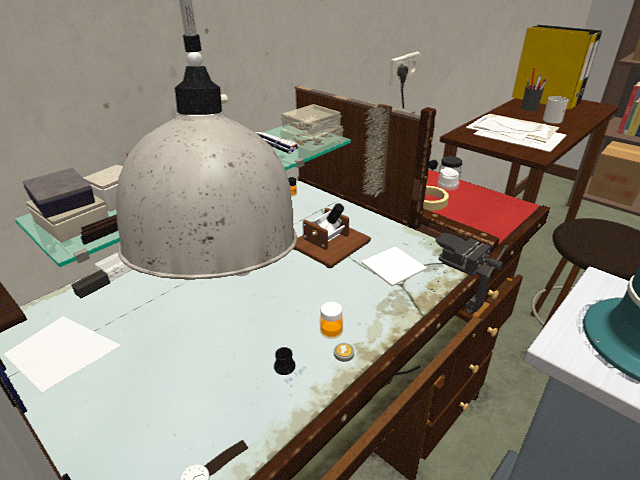

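View pics/top0.png

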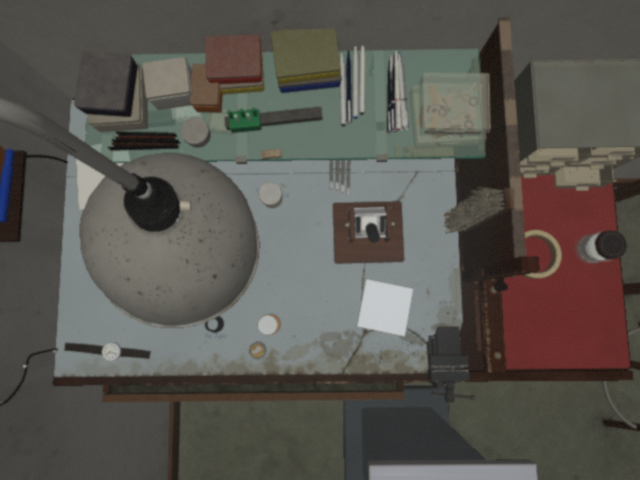

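Scene view: rest at (333,240), tile at (395,265), jar at (331,320), eyeglass at (284,362). Top view: rest at (368,233) with the black cap at (373,232), tile at (385,307), pot at (270,194), jar at (268,325), eyeglass at (214,325), lamp at upper left. The rest's front faces the robot.

```bash
cat > h.py <<'E'
import cv2,numpy as np
from scipy.spatial.transform import Rotation as R
from rig import r
def ray(d,u,v):
    u,v=np.asarray(u,float),np.asarray(v,float)
    c=np.stack([(u-d["cx"])/d["fx"],-(v-d["cy"])/d["fy"],-np.ones_like(u)],-1)
    return np.array(d["position"]),R.from_rotvec(d["rotation"]).apply(c)
def plane(d,uv,z):
    uv=np.atleast_2d(uv); o,v=ray(d,uv[:,0],uv[:,1]); return o+v*((z-o[2])/v[:,2])[:,None]
def tri(d1,p1,d2,p2):
    o1,v1=ray(d1,*p1);o2,v2=ray(d2,*p2)
    A=np.stack([v1,-v2],1);s=np.linalg.lstsq(A,o2-o1,rcond=None)[0]
    a,b=o1+s[0]*v1,o2+s[1]*v2
    return (a+b)/2,np.linalg.norm(a-b)
def biggest(m,x0,y0,x1,y1):
    k=np.zeros_like(m);k[y0:y1,x0:x1]=m[y0:y1,x0:x1]
    c,_=cv2.findContours(k,cv2.RETR_EXTERNAL,cv2.CHAIN_APPROX_NONE)
    return max(c,key=cv2.contourArea)
E
python3 - <<'E'
from h import *
t=r.get_image("top");s=r.get_image("scene")
i=t["img"].astype(int)
brown=((i[...,2]-i[...,0]>15)).astype(np.uint8)
c=biggest(brown,320,190,415,275);b=cv2.boxPoints(cv2.minAreaRect(c))
P=plane(t,b,16);print("base",b.round(1).tolist(),P.round(1).tolist(),P.mean(0),np.linalg.norm(P-np.roll(P,1,0),axis=1))
w=(i.min(2)>175).astype(np.uint8)
c=biggest(w,345,270,425,345);b=cv2.boxPoints(cv2.minAreaRect(c))
P=plane(t,b,7);print("tile",P.round(1).tolist(),P.mean(0),np.linalg.norm(P-np.roll(P,1,0),axis=1))
j=cv2.resize(t["img"][190:275,320:415],None,fx=4,fy=4,interpolation=cv2.INTER_CUBIC)
k=cv2.resize(s["img"][190:280,285:380],None,fx=4,fy=4,interpolation=cv2.INTER_CUBIC)
h=max(j.shape[0],k.shape[0]);p=lambda a:np.pad(a,((0,h-a.shape[0]),(0,0),(0,0)))
cv2.imwrite("pics/crop1.png",np.hstack([p(j),p(k)]))
for n,d,box in(("t",t,(355,215,390,250)),("s",s,(322,198,350,230))):
    m=(d["img"].max(2)<45).astype(np.uint8)
    c=biggest(m,*box);print(n,cv2.minAreaRect(c),cv2.contourArea(c),cv2.boundingRect(c))
E
```

```text
base [[333.20001220703125, 203.10000610351562], [401.29998779296875, 201.5], [402.70001220703125, 260.79998779296875], [334.6000061035156, 262.29998779296875]] [[656.6, 220.5, 16.0], [658.0, 83.3, 16.0], [538.2, 84.7, 16.0], [536.7, 219.6, 16.0]] [597.37600241 152.04300966  16.        ] [119.91643973 137.1386425  119.77123413 134.88225843]
tile [[411.8, 177.2, 7.0], [502.5, 156.8, 7.0], [483.0, 65.0, 7.0], [392.8, 86.5, 7.0]] [447.52835293 121.38195805   7.        ] [92.63790278 93.05066741 93.78952092 92.71981248]
t ((372.1000061035156, 232.30001831054688), (15.17893123626709, 8.221921920776367), 71.56504821777344) 88.0 (367, 225, 11, 15)
s ((335.4527282714844, 213.4662322998047), (9.881050109863281, 20.227088928222656), 35.53767776489258) 159.0 (327, 204, 17, 20)
```

View pics/crop1.png

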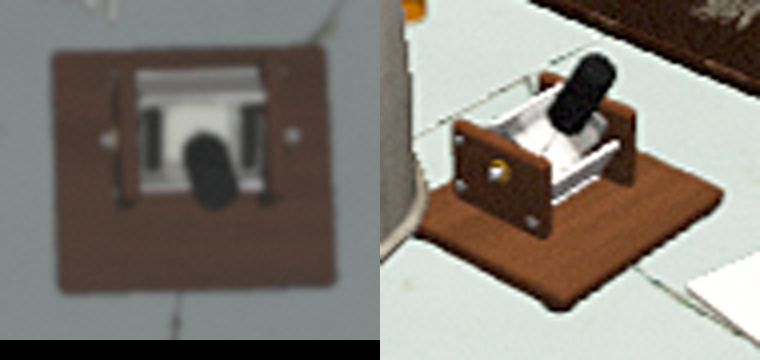

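The crop shows the rest from above (left half) and from the side (right half). The cap is centred at about (372,232) in top and (335.5,213.5) in scene, leaning towards the robot. I'll triangulate the cap, check it against the rest pose, measure the obstacles and test IK.

```bash
cat >> h.py <<'E'
yaw=0.006
C0=np.array([597.4,152.0,0]) # rest origin
Rz=R.from_euler('z',yaw)
def pose(M,th,dist,lean=np.pi/6,a0=None):
    """TCP pos, rotvec gripping a bottle; M point on axis, dist from M to grasp point, th side lean (+ cap to +y)"""
    a=np.array([-np.sin(lean),0,np.cos(lean)]); n=np.array([np.cos(lean),0,np.sin(lean)])
    ax=np.cos(th)*a+np.array([0,np.sin(th),0]); y=np.cos(th)*np.array([0,1,0])-np.sin(th)*a
    sgn=-1
    z=-ax; yy=sgn*y; x=np.cross(yy,z)
    rot=Rz*R.from_matrix(np.stack([x,yy,z],1))
    return M+Rz.apply(ax)*(dist-r.hold_point_z), rot.as_rotvec()
E
python3 - <<'E'
from h import *
import h
t=r.get_image("top");s=r.get_image("scene")
print("cap mid",tri(t,(372.1,232.3),s,(335.5,213.5)),"expect",C0+Rz.apply([20-35.5,0,30+61.5]))
print("post top",tri(t,(528,268),s,(428,110)), "shelf front corner", plane(t,[[455,160],[510,20]],0))
q=r.get_joint_positions();print(q)
M=C0+Rz.apply([20-11,0,30+19.05])
for d in (54,160):
    p,o=pose(M,0,d);print(p,o,r.solve_ik(p,o))
p,o=pose(np.array([447.5,121.4,7]),0,76,lean=0);print(p,o,r.solve_ik(p,o))
for p in([300,-500,450],[450,-100,500],[450,0,450],[440,150,420]):
    print(p,r.solve_ik(np.array(p,float),r.get_tcp_rot()))
E
```

```text
cap mid (array([584.23968373, 150.91536115,  87.57486113]), np.float64(1.6273685599042444)) expect [581.900279   151.90700056  91.5       ]
post top (array([502.76995873, -43.22925653, 280.64899635]), np.float64(3.101139493844825)) shelf front corner [[ 747.5317588   -33.27998231    0.        ]
 [1056.62630287 -166.43715565    0.        ]]
[ 1.24198322  0.46784413 -0.01162666  1.60299893  0.00601179  1.0714343
 -0.05631889]
[588.7501557  151.94810031  79.62069675] [-3.03303275 -0.00909913 -0.81269868] [-0.406768    0.43469691 -0.01071848  2.19996205  1.47655516  0.20579253
  2.87956922]
[535.7511097  151.63010222 171.41938955] [-3.03303275 -0.00909913 -0.81269868] [-1.10207729  0.19933991  0.70841419  2.29438047  0.36264875  0.22856411
 -2.33433192]
[447.5 121.4  64.3] [3.14157852 0.00942476 0.        ] [ 0.17787191  0.47999545 -0.61368498  2.12603169  0.44700949  0.66262759
 -2.30672595]
[300, -500, 450] [ 1.01792523  0.21786979 -0.05595913  1.42606738  0.0119818   1.49862688
 -0.32262778]
[450, -100, 500] [ 6.66066110e-01  4.03203562e-03 -5.13772762e-01  1.56032643e+00
  1.42499031e-03  1.57809192e+00 -1.13273578e+00]
[450, 0, 450] [ 1.06790363  0.02334226 -1.12746884  1.65937338  0.02056974  1.47243857
 -1.3465267 ]
[440, 150, 420] [ 0.74822823  0.11466334 -1.21354189  1.68627136  0.1080437   1.41591575
 -1.76491793]
```

```bash
python3 - <<'E'
import re
s=open('h.py').read()
i=s.index("def pose")
open('h.py','w').write(s[:i]+'''def pose(M,th,dist,lean=np.pi/6,beta=0.35,sgn=-1):
    """TCP pos, rotvec; grasp point is dist along the bottle axis from M; th side lean (+ cap to +y);
    beta = tool pitch off the bottle axis about the closing line (bottle leans more forward than the tool)"""
    a=np.array([-np.sin(lean),0,np.cos(lean)])
    ax=np.cos(th)*a+np.array([0,np.sin(th),0]); y=np.cos(th)*np.array([0,1,0])-np.sin(th)*a
    z0=-ax; z=R.from_rotvec(beta*y).apply(z0)   # turn tool towards vertical / back
    yy=sgn*y; rot=Rz*R.from_matrix(np.stack([np.cross(yy,z),yy,z],1))
    return M+Rz.apply(ax*dist-(-z)*r.hold_point_z), rot.as_rotvec()
''')
E
python3 - <<'E'
from h import *
r.goto_joints([1.242,0.,0,1.56,0,1.578,-0.056]);
r.goto_joints([-0.25,0.,0,1.56,0,1.578,-1.35])
print(r.get_clock(),r.get_position(),R.from_rotvec(r.get_tcp_rot()).as_matrix().round(2).tolist())
M=C0+Rz.apply([20-11,0,30+19.05])
for sgn in(1,-1):
  for b in (.2,.35,.52):
    print(sgn,b,R.from_rotvec(pose(M,0,54,beta=b)[1]).as_matrix()[:,2].round(2))
    for a in((M,0,54),(M,0,130),(M,.3,60),(M,-.3,60),(M,0,110)):
        q=r.solve_ik(*pose(*a,beta=b,sgn=sgn));print(None if q is None else np.round(q,2))
    q=r.solve_ik(*pose(np.array([447.5,121.4,7]),0,76,lean=0,beta=b,sgn=sgn));print('T',None if q is None else np.round(q,2))
E
```

```text
3.875 [467.37427808  83.72108295 501.8335977 ] [[0.89, 0.45, 0.0], [0.45, -0.89, 0.0], [0.0, 0.0, -1.0]]
1 0.2 [ 0.32  0.   -0.95]
[-0.24  0.46 -0.16  2.06  0.53  0.37  0.73]
[-0.24  0.3  -0.18  2.1   0.4   0.48  0.84]
[-0.42  0.53 -0.16  1.95  0.8   0.72  0.28]
[ 0.16  0.49 -0.39  2.09 -0.27  0.26  1.79]
[-0.24  0.34 -0.18  2.09  0.43  0.45  0.81]
T [-0.23  0.49 -0.09  2.02 -0.03  0.83  1.29]
1 0.35 [ 0.17  0.   -0.98]
[-0.19  0.5  -0.19  1.95  0.28  0.55  1.  ]
[-0.22  0.34 -0.18  2.    0.2   0.65  1.04]
[-0.36  0.57 -0.19  1.85  0.59  0.83  0.5 ]
[ 0.02  0.5  -0.22  1.98 -0.32  0.49  1.82]
[-0.21  0.39 -0.18  1.99  0.22  0.62  1.03]
T [-0.22  0.56 -0.07  1.92 -0.07  1.    1.34]
1 0.52 [ 0.  0. -1.]
[-0.18  0.56 -0.18  1.82  0.14  0.77  1.15]
[-0.2   0.41 -0.16  1.88  0.09  0.85  1.17]
[-0.32  0.62 -0.19  1.74  0.41  0.97  0.68]
[-0.05  0.55 -0.12  1.86 -0.29  0.73  1.79]
[-0.2   0.45 -0.17  1.87  0.1   0.83  1.16]
T [-0.21  0.65 -0.05  1.81 -0.1   1.19  1.37]
-1 0.2 [ 0.32  0.   -0.95]
[-0.44  0.45  0.09  2.07  0.24  0.33 -2.15]
[-0.39  0.29 -0.02  2.11  0.29  0.46 -2.21]
[-0.51  0.53 -0.05  1.96  0.74  0.69 -2.82]
[ 0.01  0.46 -0.2   2.1  -0.58  0.29 -1.08]
[-0.4   0.33  0.01  2.1   0.29  0.42 -2.2 ]
T [-0.26  0.48 -0.04  2.02 -0.05  0.83 -1.83]
-1 0.35 [ 0.17  0.   -0.98]
[-0.34  0.49 -0.01  1.96  0.12  0.53 -2.  ]
[-0.33  0.34 -0.05  2.01  0.13  0.64 -2.03]
[-0.43  0.56 -0.1   1.86  0.54  0.8  -2.6 ]
[-0.12  0.49 -0.04  1.99 -0.49  0.52 -1.18]
[-0.33  0.38 -0.04  2.    0.13  0.61 -2.03]
T [-0.25  0.56 -0.04  1.92 -0.09  1.   -1.79]
-1 0.52 [ 0.  0. -1.]
[-0.3   0.55 -0.02  1.83  0.02  0.76 -1.89]
[-0.3   0.41 -0.04  1.88  0.02  0.85 -1.92]
[-0.4   0.61 -0.07  1.74  0.33  0.95 -2.4 ]
[-0.15  0.54  0.01  1.87 -0.39  0.75 -1.27]
[-0.3   0.44 -0.04  1.87  0.02  0.82 -1.91]
T [-0.23  0.65 -0.03  1.81 -0.11  1.19 -1.76]
```

```bash
cat >> h.py <<'E'
B=np.pi/6
M=C0+Rz.apply([20-11,0,30+19.05])
def proj_fish(d,P):
    c=R.from_rotvec(d["rotation"]).inv().apply(np.atleast_2d(P)-d["position"]); x,y,z=c[:,0],-c[:,1],-c[:,2]
    rho=np.hypot(x,y);th=np.arctan2(rho,z)
    return np.stack([d["cx"]+d["fx"]*th*x/rho,d["cy"]+d["fy"]*th*y/rho],1)
E
python3 - <<'E'
from h import *
p,o=pose(M,0,54,beta=B,sgn=1)
r.reach(p+[0,0,80],o)
print(r.get_clock(),r.get_position(),p,r.get_ft_force(),r.get_wrist_torque())
d=r.get_image("wrist");print(d["fx"],d["cx"],d["cy"],d["position"],d["rotation"])
ax=Rz.apply([-.5,0,3**.5/2])
for L in(0+32,46,68): 
    q=proj_fish(d,M+ax*(L));print(L+22,q.round(1)); cv2.circle(d["img"],tuple(int(v) for v in q[0].round()),3,(0,0,255),1)
cv2.imwrite("pics/wrist1.png",d["img"])
E
```

```text
6.0417 [579.71888651 151.81486524 157.53036941] [579.400324   151.89200065  77.1153718 ] [ 0.66296854 -0.01235444  0.37912999] [ 0.07470403 -0.16936866 -0.03405302]
371.64829954431775 319.22713176621414 247.778380306443 [507.12291711 151.2055778  328.38147012] [-0.20402492 -0.20544972  1.56708193]
54 [[319.5 269.7]]
68 [[319.6 265.5]]
90 [[319.6 257.9]]
```

View pics/wrist1.png

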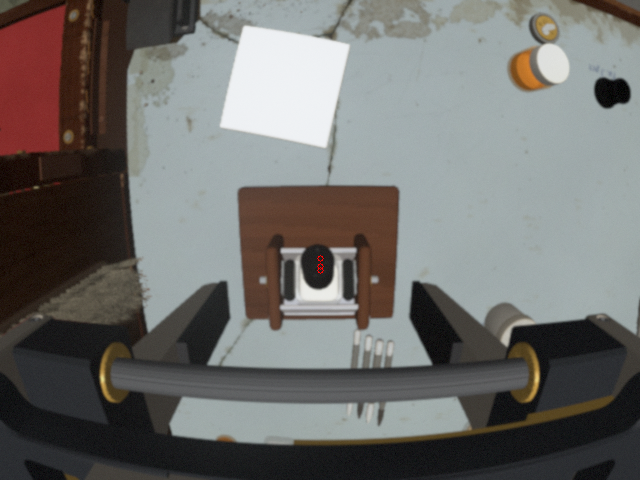

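The wrist view shows the cap at about (318,265), under the predicted red marks and midway between the fingers; the rest is square to the gripper. I'll measure the cap column to fix y, then grip.

Run:
```python
from h import *
d=r.get_image("wrist")
m=(d["img"].max(2)<40).astype(np.uint8)
c=biggest(m,296,235,342,295);x,y,w,h=cv2.boundingRect(c);print(x,y,w,h,cv2.contourArea(c))
for row in (250,256,262,268,274,280):
    xs=np.where(m[row,296:342])[0]+296; print(row,xs.min(),xs.max(),xs.mean())
i=d["img"].astype(int);br=((i[...,2]-i[...,0]>20)).astype(np.uint8)
c=biggest(br,225,175,410,325);print(cv2.minAreaRect(c))
print(proj_fish(d,[[*(C0+[0,0,16])[:2],16.],[*(M+[0,3,0])],[*M]]).round(1))
```

```text
302 246 31 41 945.0
250 307 326 316.5
256 303 331 317.0
262 303 331 316.7142857142857
268 304 331 317.0769230769231
274 306 331 318.95652173913044
280 308 329 318.5
((318.0, 254.99996948242188), (157.99996948242188, 137.99996948242188), -0.0)
[[319.4 255.5]
 [323.2 277.8]
 [319.4 277.8]]
```

```bash
sed -i 's/^C0=.*/C0=np.array([597.4,150.6,0])/' h.py
python3 - <<'E'
from h import *
p,o=pose(M,0,54,beta=B,sgn=1)
print(r.get_clock(),r.move_straight(p,max_speed=80,rot=o,contact_N=6),r.get_position(),p)
f0=r.get_ft_force();t0=r.get_wrist_torque();print(f0,t0)
r.gripper_to(0.15);r.hold(.2)
print(r.get_gripper_width()*92,r.get_grasp_force(),r.get_ft_force(),r.get_wrist_torque(),r.get_position(),r.get_clock())
d=r.get_image("wrist");cv2.imwrite("pics/wrist2.png",d["img"][150:400,150:490])
E
```

```text
6.1417 False [579.85354853 150.6693164   77.66449767] [579.400324   150.49200065  77.1153718 ]
[-0.63261531 -0.07646791  0.80461917] [ 0.09995286 -0.1040049   0.01240079]
22.414311884315087 29.99274104833603 [ 0.96539112  0.9675224  -0.10575742] [ 0.28874872 -0.09430452  0.05593809] [579.37041826 150.69855283  77.1337746 ] 8.5417
```

View pics/wrist2.png

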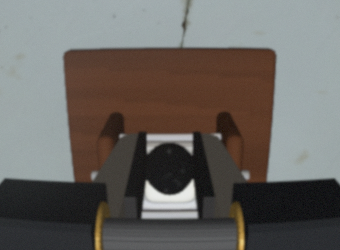

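```bash
cat >> h.py <<'E'
f0=np.array([0.2,.5,.2])
def ax_of(th): return Rz.apply(np.cos(th)*np.array([-.5,0,3**.5/2])+np.array([0,np.sin(th),0]))
def step(th,s,T=.35):
    p,o=pose(M,th,54+s,beta=B,sgn=1)
    L=np.linalg.norm(p-r.get_position()); r.move_straight(p,max_speed=max(L/T,.5),rot=o)
    f=np.array(r.get_ft_force())-f0; pull=-f@ax_of(th)
    print(f"th {th:+.2f} s {s:5.1f} f {f.round(1)} pull {pull:.1f} trq {np.round(r.get_wrist_torque(),2)} perr {(p-r.get_position()).round(1)} t {r.get_clock():.2f}")
    return pull
E
python3 - <<'E'
from h import *
for th in(.05,.1,.15,.2): step(th,15*th)
E
```

```text
th +0.05 s   0.8 f [-2.   2.1  2.9] pull -3.6 trq [0.24 0.24 0.01] perr [ 0.1 -0.3 -0.3] t 9.12
th +0.10 s   1.5 f [-0.4  0.8 -1.4] pull 1.0 trq [ 0.62 -0.16  0.12] perr [-0.1 -0.2  0.2] t 9.68
th +0.15 s   2.2 f [-0.3  0.8  0.9] pull -1.0 trq [ 0.66 -0.05  0.12] perr [-0. -0. -0.] t 10.20
th +0.20 s   3.0 f [-0.5  0.3 -1.4] pull 0.9 trq [ 0.4  -0.11  0.04] perr [0.1 0.2 0.1] t 10.71
```

Run:
```python
from h import *
th,s,pull=.2,3.,0
for tgt in(-.25,.25):
    while abs(th-tgt)>1e-6:
        d=np.clip(tgt-th,-.115,.115); th+=d
        if pull<4: s+=15*abs(d)
        pull=step(th,s)
np.save("st.npy",[th,s])
d=r.get_image("scene");cv2.imwrite("pics/scene2.png",cv2.resize(d["img"][160:300,270:440],None,fx=3,fy=3))
```

```text
th +0.09 s   4.7 f [ 0.5 -1.8 -1.9] pull 2.1 trq [ 0.05 -0.14 -0.  ] perr [0.2 0.8 0.2] t 11.22
th -0.03 s   6.4 f [-1.7 -2.4  0.6] pull -1.4 trq [-0.47  0.25 -0.01] perr [ 0.3  0.2 -0. ] t 11.78
th -0.15 s   8.2 f [-1.7 -0.3 -0.5] pull -0.5 trq [-0.34  0.23 -0.06] perr [ 0.3 -0.6  0.2] t 12.29
th -0.25 s   9.7 f [ 0.1  1.2 -4.4] pull 4.0 trq [-0.19 -0.1   0.  ] perr [ 0.2 -0.8  0.4] t 12.76
th -0.14 s   9.7 f [-2.3 -1.3  0.2] pull -1.5 trq [-0.36  0.47  0.09] perr [ 0.2 -0.1 -0.1] t 13.31
th -0.02 s  11.5 f [-1.3  0.5 -4.7] pull 3.4 trq [0.5  0.2  0.02] perr [ 0.3 -0.4  0.4] t 13.82
th +0.10 s  13.2 f [-0.8 -0.7 -4.3] pull 3.3 trq [ 0.37  0.22 -0.01] perr [0.  0.4 0.1] t 14.33
th +0.21 s  14.9 f [-0.5 -0.7 -4.6] pull 3.8 trq [ 0.56  0.06 -0.02] perr [-0.2  0.2  0.1] t 14.81
th +0.25 s  15.5 f [ 0.8 -1.6 -5.9] pull 5.7 trq [ 0.6  -0.32  0.04] perr [-0.2  0.1  0.1] t 15.27
```

View pics/scene2.png

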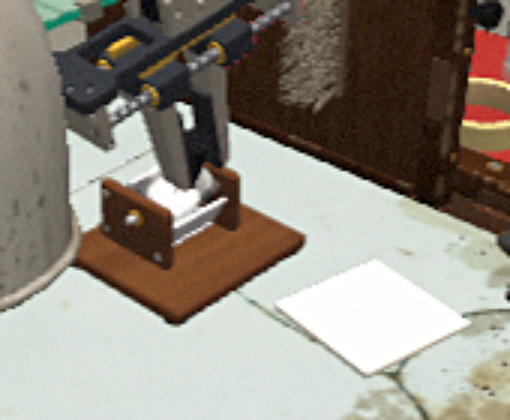

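Scene crop: the rest stands flat at about (180,240). The bottle is leaning, partly out, with the cap in the fingers at (195,170). I'll carry on a little more gently.

Run:
```python
from h import *
th,s=np.load("st.npy");pull=5.
for tgt in(-.25,.25,-.2,):
    while abs(th-tgt)>1e-6:
        d=np.clip(tgt-th,-.125,.125); th+=d
        s+=(13 if pull<2.5 else 8 if pull<4.5 else 0)*abs(d)
        pull=step(th,s)
    if s>30: break
np.save("st.npy",[th,s])
```

```text
th +0.12 s  15.5 f [-3.2 -0.8 -0.3] pull -1.3 trq [ 0.26  0.5  -0.12] perr [ 0.3 -0.2 -0.5] t 15.82
th +0.00 s  17.1 f [-1.8 -1.4 -1.2] pull 0.1 trq [0.03 0.19 0.01] perr [-0.  -0.1  0. ] t 16.32
th -0.12 s  18.8 f [-0.5 -0.9 -1.2] pull 0.7 trq [ 0.09 -0.08 -0.03] perr [-0.3 -0.3 -0.1] t 16.82
th -0.25 s  20.4 f [-3.8 -0.7  5.9] pull -7.0 trq [0.5  0.57 0.25] perr [ 0.3 -0.7 -0.7] t 17.31
th -0.12 s  22.0 f [-7.3 -2.9 11.1] pull -13.5 trq [-0.04  1.24  0.15] perr [ 0.7 -0.4 -1.4] t 17.86
th +0.00 s  23.6 f [-6.9 -3.7 12.5] pull -14.3 trq [-0.56  1.39 -0.04] perr [ 0.8  0.5 -1.5] t 18.39
th +0.12 s  25.3 f [-2.5 -4.7  3.7] pull -3.9 trq [-1.3   0.42 -0.23] perr [ 0.   2.4 -0.6] t 18.88
th +0.25 s  26.9 f [-1.  -4.1  1.9] pull -1.1 trq [-0.67  0.08 -0.19] perr [-0.3  0.7 -0.3] t 19.29
th +0.12 s  28.5 f [-0.   0.1 -1.2] pull 1.1 trq [ 0.21 -0.1   0.05] perr [-0.3 -0.4 -0.2] t 19.82
th +0.00 s  30.1 f [-0.5  0.  -0.9] pull 0.5 trq [ 0.12 -0.08  0.01] perr [-0.  -0.7  0. ] t 20.31
th -0.12 s  31.8 f [ 0.1  1.1 -1.3] pull 1.3 trq [-0.08 -0.13 -0.03] perr [ 0.  -0.8  0. ] t 20.78
th -0.20 s  32.8 f [ 0.1 -0.2 -1.5] pull 1.3 trq [-0.15 -0.15 -0.03] perr [ 0.1 -0.8 -0. ] t 21.23
```

Run:
```python
from h import *
print(step(-.2,38,T=.4)); step(0,48,T=.6); step(0,95,T=.8)
for n in("scene","top"):
    d=r.get_image(n);b=(270,120,440,300) if n=="scene" else (300,170,440,350)
    cv2.imwrite(f"pics/{n}3.png",cv2.resize(d["img"][b[1]:b[3],b[0]:b[2]],None,fx=3,fy=3))
    np.save(f"{n}3.npy",d["img"])
a,c=cv2.imread("pics/scene3.png"),cv2.imread("pics/top3.png")
cv2.imwrite("pics/both3.png",cv2.resize(np.hstack([a,c]),(800,465)))
print(r.get_gripper_width()*92,r.get_grasp_force())
```

```text
th -0.20 s  38.0 f [-0.3 -0.4 -0.7] pull 0.4 trq [-0.17 -0.18 -0.02] perr [-0.  -0.  -0.1] t 21.77
0.370435151837468
th +0.00 s  48.0 f [ 0.4 -1.7 -0.9] pull 1.0 trq [ 0.05 -0.18  0.  ] perr [0.1 0.4 0.2] t 22.52
th +0.00 s  95.0 f [-0.6  0.  -1.6] pull 1.1 trq [ 0.01 -0.09  0.  ] perr [0.1 0.1 0.2] t 23.48
22.382852651102077 29.98968869447708
```

View pics/both3.png

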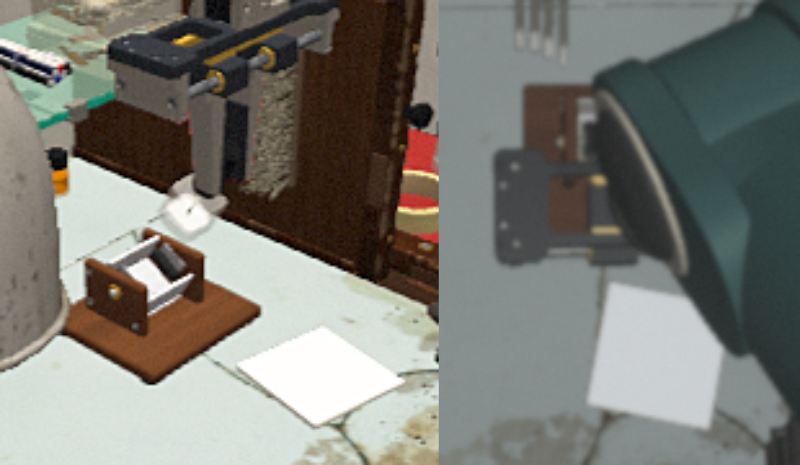

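Scene half: the bottle is out at about (190,212), the rest stands flat, and the bottle seems tilted in the fingers. Next I'll carry it above the tile with the intended upright pose and take a closer look.

Run:
```python
from h import *
T=np.array([447.5,121.4,7])
p,o=pose(T+[0,0,70],0,76,lean=0,beta=B,sgn=1)
r.move_straight(p,max_speed=90,rot=o); r.hold(.2)
print(r.get_clock(),r.get_position(),p,r.get_ft_force(),r.get_wrist_torque())
s=r.get_image("scene");w=r.get_image("wrist")
np.save("s4.npy",s["img"]);np.save("w4.npy",w["img"])
R0=R.from_rotvec(s["rotation"])
def pj(P):
    c=R0.inv().apply(np.atleast_2d(P)-s["position"]);return np.stack([s["cx"]-s["fx"]*c[:,0]/c[:,2],s["cy"]+s["fy"]*c[:,1]/c[:,2]],1)
print("scene pred under,cap",pj([T+[0,0,70],T+[0,0,95],T+[0,0,146]]))
print("wrist pred",proj_fish(w,[T+[0,0,70],T+[0,0,95],T+[0,0,146]]))
a=cv2.resize(s["img"][170:290,340:440],None,fx=4,fy=4,interpolation=cv2.INTER_CUBIC)
b=w["img"][120:360,130:510]; b=cv2.resize(b,(400,253))
cv2.imwrite("pics/both4.png",np.hstack([a,np.pad(b,((0,480-253),(0,0),(0,0)))]))
```

```text
25.0417 [438.29136857 121.5087514  137.17576129] [438.1501683  121.34390034 136.80532495] [-0.72823769  0.1102357  -1.08117323] [ 0.0402424  -0.71959035 -0.03027491]
scene pred under,cap [[395.90442927 235.69924684]
 [396.94784499 225.07422152]
 [399.17947511 202.34969678]]
wrist pred [[319.31856054 325.91358496]
 [319.33339879 323.68760365]
 [319.37716988 317.10835807]]
```

View pics/both4.png

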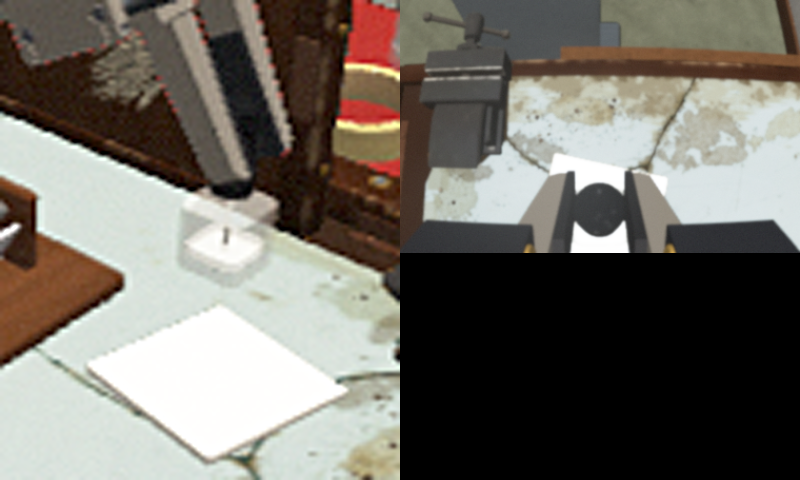

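The left crop shows the bottle hanging upright over the tile: side edges vertical, base centre about (395.5,233) against the predicted (395.9,235.7). I'll lower it to contact.

Run:
```python
from h import *
T=np.array([447.5,121.4,7])
p,o=pose(T+[0,0,10],0,76,lean=0,beta=B,sgn=1)
r.move_straight(p,max_speed=50,rot=o)
p2,_=pose(T-[0,0,8],0,76,lean=0,beta=B,sgn=1)
print(r.move_straight(p2,max_speed=12,rot=o,contact_N=4),r.get_position()-p,r.get_ft_force(),r.get_wrist_torque(),r.get_clock())
s=r.get_image("scene")
cv2.imwrite("pics/s5.png",cv2.resize(s["img"][190:290,340:440],None,fx=5,fy=5,interpolation=cv2.INTER_CUBIC))
```

```text
True [-0.12385207 -0.017326   -9.25500036] [ 0.95823961 -0.70470038  5.14911387] [ 0.06717445 -0.25570137 -0.01772216] 27.35
```

View pics/s5.png

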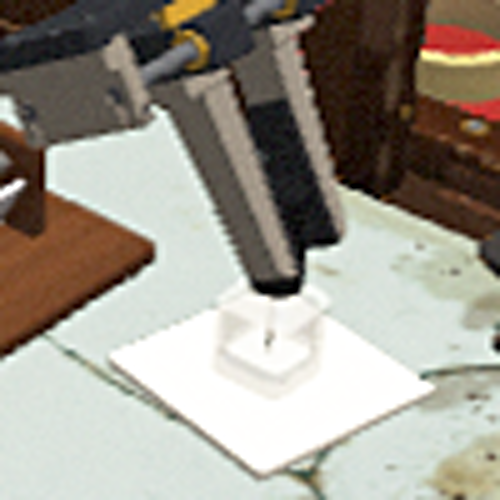

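The bottle stands upright in the middle of the tile, contact within 1 mm of the expected height. Releasing and backing off.

Run:
```python
from h import *
r.gripper_to(0.6)
z=R.from_rotvec(r.get_tcp_rot()).as_matrix()[:,2]
r.move_straight(r.get_position()-z*90,max_speed=80)
r.move_straight(r.get_position()+np.array([0,0,150.]),max_speed=150)
r.goto_joints([0.3,0.,0,1.56,0,1.578,1.2]); r.hold(.3)
print(r.get_clock())
t=r.get_image("top");s=r.get_image("scene")
i=t["img"].astype(int);c=biggest((i[...,2]-i[...,0]>15).astype(np.uint8),310,180,425,285)
P=plane(t,cv2.boxPoints(cv2.minAreaRect(c)),16);print("rest",P.mean(0),np.linalg.norm(P-np.roll(P,1,0),axis=1))
cv2.imwrite("pics/end.png",np.hstack([cv2.resize(s["img"][150:390,260:460],(400,480)),cv2.resize(t["img"][160:370,200:420],(400,382)).__class__.__call__(0) if 0 else np.pad(cv2.resize(t["img"][160:370,200:420],(400,382)),((0,98),(0,0),(0,0)))]))
```

```text
32.1333
rest [596.20063322 153.95121459  16.        ] [119.36101086 136.78525193 119.16211148 134.550749  ]
```

View pics/end.png

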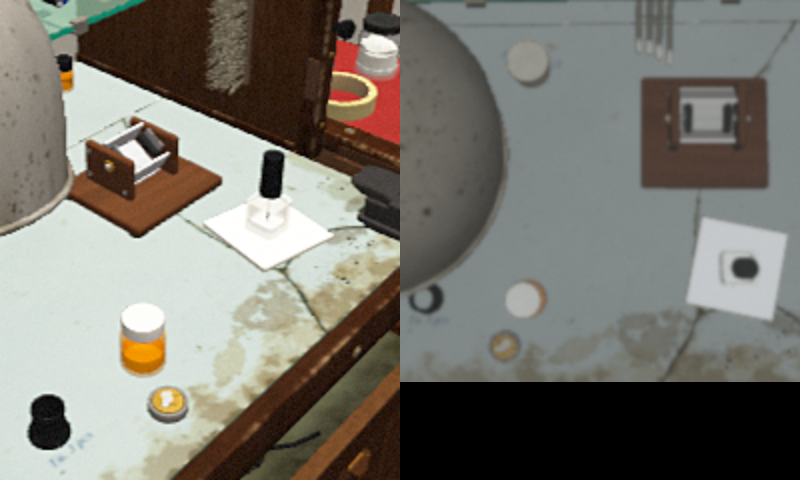

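The bottle stands upright on the tile at (268,210) in the left view. The empty rest stands flat, within 3 mm of where it was, and the jar, pot and eyeglass are in place.

```bash
python3 -c "
from rig import r
print(r.sign_off())"
```

```text
the job is handed in; nothing more can be done
None
```

The varnish bottle was rocked free and now stands upright on the white tile, the rest stayed standing on the bench (moved about 2 mm), the jar, pot and eyeglass are where they were, and the job was handed in at about 32 s.

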